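# Set a drilled beam overhanging on the bending rig and hold it

## Robot

A 6-joint arm with a two-finger parallel gripper is mounted at the origin on the work surface. World frame = base frame: x ahead of the robot, y to its left, z up, the work surface at z = 0. Lengths are in m, angles in rad, forces in N, time in s.
With the tool pointing down it reaches from about 0.2 to 0.875 m from the base axis. Payload 3.4 kg.
Tool frame: the origin (TCP) lies between the finger pads; the fingertips stand 25 mm ahead of it and the grasp point (between the pads) lies 6 mm ahead of it (r.nose_length is the z of the fingertips in the tool frame, in m); z points along the fingers, y is the line along which they close (so a half turn about z gives the same grasp; the last joint's range is limited). The gripper opens to 94 mm and grips with 3 to 60 N. Pads are 16 mm wide; open, the fingers measure 119 mm over their backs; the gripper's body (75 mm by 177 mm) begins 78 mm behind the grasp point.
Start: joints at [-1.429, 0.276, 1.505, -0, 1.361, -0.121], TCP at [0.149, -0.555, 0.23] pointing down, gripper open.
Joint ranges: [-2.89, 2.89], [-0.75, 2.08], [0.22, 2.7], [-1.18, 4.32], [0.11, 2.71], [-2.7, 2.7]. Speed limits (rad/s): [2.57, 2.57, 3.14, 3.14, 3.14, 3.14].

## Interface

Orientations are given as a unit quaternion [w, x, y, z].
In Python, from plant import r, gripper_to, inverse_kinematics, vision, models, telemetry gives the robot as it stands. Calls block until the motion is done:
- r.move_to(position, orientation): joint-space move of the TCP to a pose.
- r.move_l(position, rot=None, vel=0.15, guard=None): straight line of the TCP; rot=None keeps the orientation; vel is the mean speed in m/s. With guard (N) it stops when the force on the tool has changed by that much, and returns True; else False.
- r.movej(angles): joint-space move.
- gripper_to(opening, f_grip=None): finger opening in m; f_grip is the grip in N (None keeps the last); returns when the fingers have stopped.
- r.hold(seconds).
- inverse_kinematics(position, orientation): joint angles nearest the present ones, or None.
- vision.snapshot(name): name is "scene" or "top" or "wrist"; returns the picture (400x640x3 uint8, red, green, blue); there is no depth.
- vision.get_calibration(name): a dict with "fx", "fy", "cx", "cy" (pixels), "position" and "orientation" of the camera in the world. Camera axes: x right, y down, z forward; pixel columns grow to the right and rows downward; lengths in m; the calibration is good to about 2 mm. A picture is of the moment at which its call begins: read the wrist's pose just before it. get_calibration takes no time and is no camera call; for the wrist camera it gives the pose at the moment of the call.
A pose or a line that the arm cannot do raises r.PlanningError and nothing moves.
- r.sign_off(): hands the job in; it is judged then, once.
Trained networks look in the newest picture that a camera, given by its name, has taken for a name from the list of things; names that differ only in an ending like _2 or _b are one class to them, and where a whole thing is asked for, a point or a joint stands for the part that bears it (a point fixed in the world has none). Each returns a list of dicts, best first, with "score" (0 to 1); they miss things now and then, are a little off and sometimes report something else, mostly with a low value. They report only what shows in the picture. A call takes as long as a camera call.
- models.boxes_of(thing, camera): "at" ([x, y, z] in m, in world coordinates, good to about 4 mm: the middle of the surface that is visible of it).
- models.regions_of(thing, camera): "pixels" (400x640 bool, what is visible of it).
- models.mark_of(thing, camera): "at" ([x, y, z] in m, in world coordinates, good to about 4 mm: a listed point, or the origin of a listed thing).
Readings, each from a call of its own:
- telemetry.current_t(): time.
- telemetry.current_joints(): joint angles.
- telemetry.current_dq(): joint speeds.
- telemetry.current_joint_efforts(): joint torques, N m.
- telemetry.current_ee_pos(): TCP position.
- telemetry.current_tool_rot(): TCP orientation.
- telemetry.current_wrist_force(): force on the tool from outside, world axes, zero at the start.
- telemetry.current_torque(): the same for the moment, N m.
- telemetry.current_opening(): finger opening in m.
- telemetry.current_finger_force(): force on a finger pad.
Only numpy, scipy, OpenCV 4.12 (cv2) and the standard library are available. Lean on these libraries where they do the work, as an engineer would, in place of code of your own. Each camera call takes 0.05 s, during which the arm holds its last target. There are 200 camera calls.

## Task

Slide the blue vise's jaw back about two centimetres by its T-bar and lift out the aluminium beam that has just been drilled. Lay the beam flat along the grey block of the bending rig, its drilled end pointing outward and still well short of the red pointer, then slide it outward along the block until the drilled end is level with the pointer. Finish while still holding the tail down on the block, so that the overhanging beam stays level and straight and does not tip; leave the pointer and the other things where they are.

Things in the scene. Friction and masses are not known exactly. Their poses are not given: they have to be found in the camera images.
- vise: Blue drilling vise fixed to the bench, quick release let off. Origin: on the bench under the middle of the closed jaw gap; x points from the T-bar to the fixed jaw, y along the jaws. Jaws 100 mm wide, tops 59 mm above the bench, inner faces at x = +20.3 (fixed) and -20.3 mm (moving, closed). The beam lies between them on parallels 56 mm high. Nut block x = -94 to -116 mm, 50 mm high.
- vise_jaw (a joint): How far the moving jaw (with its spindle and T-bar) has been slid back, along the vise's -x, in m: 0 closed on the beam, 0.036 fully open. Slides stiffly, about 8 N plus 8 N per m/s, and stays where it is left; nothing has to be turned.
- vise_handle (a point): Middle of the vise's T-bar, on the spindle axis, 36 mm above the bench, at vise x = -150 mm when closed; moves with the jaw. The T-bar is a level steel rod, 10 mm thick, along the vise's y, 58 mm to either side, with 16 mm end balls and a 23 mm hub round its middle. 29 mm free between rod and nut block when closed.
- beam: Loose bare aluminium flat bar, 260 mm long (its y), 40 mm wide (x), 12 mm thick (z), about 0.34 kg, with a 10 mm hole 15 mm from its -y end. Origin: centre of the underside, below its centre of mass. At the start it lies flat in the vise along the jaws, underside 56 mm above the bench, standing 9 mm proud of the jaws; its y is the vise's y.
- beam_end (a point): Middle of the beam's end face at the drilled end (130 mm from its centre along -y, half way up its thickness).
- beam_tail (a point): Middle of the beam's other, plain end face (130 mm from its centre along +y, half way up its thickness).
- rig: Beam-bending rig fixed to the bench: an aluminium rail along its y with a grey block whose flat dark steel top is 64 mm wide (x -32 to +32), 180 mm long (y 0 to +180) and 70 mm above the bench. Origin: on the bench under the middle of the block's outer edge. Outward is -y: there the beam overhangs unsupported above the 20 mm high rail with its yellow scale.
- rig_edge (a point): Middle of the outer edge of the block's top, 70 mm above the bench; axes as the rig's.
- cursor (a joint): Position of the pointer's carriage along the rail, in m: the mark is 140 mm + this beyond the block's edge. Already set (0 to 0.05): it is not to be moved; it slides at 5 N.
- cursor_tip (a point): Inner end of the red pointer, a 4 mm thick upright red blade that shows the mark; mid-thickness, 76 mm above the bench (half way up a beam lying on the block), 30 mm from the rig's centre line on its +x side, so 10 mm beside a centred beam. Axes as the rig's. Its steel post with red cap stands 97 mm high, farther out in x.
- reagent: Bystander: amber reagent bottle, 60 mm diameter, 125 mm high. Origin under its centre.
- dropper: Bystander: small amber bottle with red cap, 36 mm diameter, 75 mm high. Origin under its centre.
- gclamp: Bystander: red G-clamp lying flat, about 165 x 100 mm, 18 mm high, waiting to be fitted later by someone else. Origin on the bench in its middle.
- masses: Bystander: brass slotted masses on a hanger, 42 mm diameter, 108 mm high. Origin under its centre.
- brush: Bystander: swarf brush lying on the bench, 180 mm long. Origin under its middle.
- indicators: Bystander: two red flat packets stacked, 55 x 80 mm, 34 mm high. Origin under the centre.

How it is judged:
By the outcome, as a careful person would: the job done as asked, in the order asked, and still so for the second after the job is handed in, while the arm keeps its last pose, push and grip.
It also fails if it takes over 51 s, if anything falls off the work surface, if the arm or the gripper's body presses on something with over 40 N, if the wrist force passes 120 N, or if a joint passes its speed limit or range.

## Working session

There is one attempt and no reset: what is moved stays moved. The work goes in short steps, each a Python script; the robot and the scene stay as the last script left them, time stands still between calls to the robot, and variables do not carry over. Pictures are saved under pics/ and viewed, at most 10 in all, crops included, and the job is handed in when it is done.

```bash
ls; mkdir -p pics; python3 - <<'E'
from plant import *
from plant import r,vision,models,telemetry
import cv2,numpy as np
for c in ("scene","top"):
    im=vision.snapshot(c); cv2.imwrite(f"pics/{c}0.png",im[:,:,::-1])
    k=vision.get_calibration(c); print(c,k)
    for n in ("vise","vise_handle","beam","beam_end","beam_tail","rig","rig_edge","cursor_tip","reagent","dropper","gclamp","masses","brush","indicators"):
        print(n,[(np.round(d["at"],4).tolist(),round(d["score"],2)) for d in models.mark_of(n,c)[:2]])
print(telemetry.current_t())
E
```

```text
pics
scene {'fx': 379.39724052370434, 'fy': 379.39724052370434, 'cx': 316.8091991810605, 'cy': 202.8132568728244, 'position': array([1.06443666, 0.59411189, 0.67186133]), 'orientation': array([-0.161856  ,  0.32767165,  0.84482653, -0.39077111])}
vise [([0.574, 0.3445, -0.0014], 0.87), ([0.3029, -0.2679, -0.0017], 0.35)]
vise_handle [([0.4222, 0.3548, 0.0316], 0.61)]
beam [([0.5728, 0.3336, 0.0554], 0.7), ([0.5338, -0.1881, 0.003], 0.19)]
beam_end [([0.5559, 0.2105, 0.0614], 0.82)]
beam_tail [([0.5877, 0.4643, 0.0644], 0.97), ([0.5696, 0.3407, 0.0536], 0.41)]
rig [([0.5313, -0.1893, 0.0029], 0.81)]
rig_edge [([0.5303, -0.1871, 0.0679], 0.76), ([0.3957, 0.0861, 0.0008], 0.16)]
cursor_tip [([0.5448, -0.3441, 0.0746], 0.77)]
reagent []
dropper [([0.7483, 0.1063, -0.003], 0.8), ([0.7471, -0.3292, -0.0022], 0.43)]
gclamp [([0.3036, -0.2672, -0.0021], 0.95)]
masses [([0.7431, -0.3246, -0.001], 0.79)]
brush [([0.3963, 0.0811, 0.002], 0.85)]
indicators [([0.7715, -0.1086, 0.0006], 0.85), ([0.5732, 0.3447, -0.0004], 0.54)]
top {'fx': 502.4975514433107, 'fy': 502.4975514433107, 'cx': 321.10056
[... 259 characters left out ...]
0.4261, 0.3565, 0.0387], 0.61)]
beam [([0.5727, 0.3379, 0.0596], 0.96)]
beam_end [([0.5554, 0.2112, 0.0618], 0.72)]
beam_tail [([0.5872, 0.467, 0.0591], 0.69), ([0.5569, 0.2094, 0.0603], 0.48)]
rig [([0.5293, -0.1895, 0.0014], 0.75)]
rig_edge [([0.5306, -0.1904, 0.0688], 0.84)]
cursor_tip [([0.5438, -0.3438, 0.0728], 0.89), ([0.3018, -0.2674, -0.0017], 0.71)]
reagent [([0.7651, -0.0231, -0.0007], 0.91)]
dropper [([0.5331, -0.1922, 0.0719], 0.25)]
gclamp [([0.3008, -0.2699, 0.0005], 0.65), ([0.5713, 0.3388, -0.0008], 0.61)]
masses [([0.7521, -0.3209, -0.0057], 0.64)]
brush [([0.3946, 0.0833, -0.0025], 0.88)]
indicators [([0.7713, -0.112, 0.0005], 0.61), ([0.3035, -0.2664, -0.0017], 0.22)]
1.5
```

View pics/scene0.png

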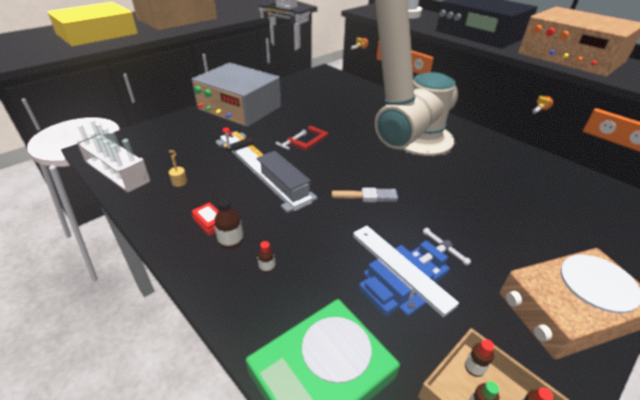

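View pics/top0.png

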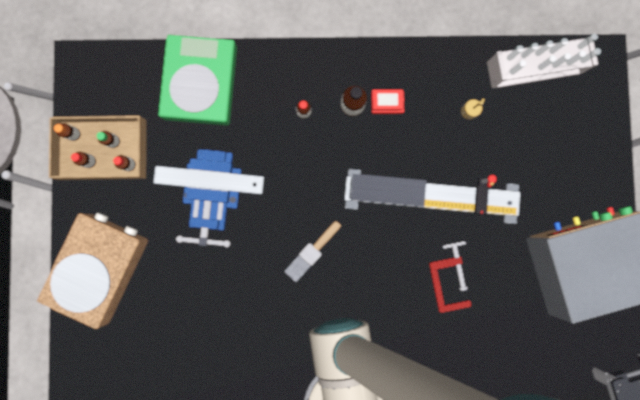

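The pictures agree with the networks. In the top view the beam lies along the vise with its hole at (257,184), pointing −y. The T-bar is at (203,241), the block spans columns 350–425, and the pointer's cap is at (491,180). Next I'll refine from several wrist views.

```bash
cat > h.py <<'E'
from plant import r,gripper_to,inverse_kinematics,vision,models,telemetry
import numpy as np,cv2
from scipy.spatial.transform import Rotation as R
def down(yaw):
    """tool z down, tool y along the world direction yaw (x axis of thing); half turn nearest the present wrist"""
    q0=R.from_quat(np.roll(telemetry.current_tool_rot(),-1)); best=None
    for s in (1,-1):
        y=s*np.array([np.cos(yaw),np.sin(yaw),0]); z=np.array([0,0,-1.]); x=np.cross(y,z)
        q=R.from_matrix(np.c_[x,y,z]); a=(q*q0.inv()).magnitude()
        if best is None or a<best[0]: best=(a,q)
    return np.roll(best[1].as_quat(),1)
def look(names,cam="wrist",save=None):
    im=vision.snapshot(cam); k=vision.get_calibration(cam)
    if save: cv2.imwrite(f"pics/{save}.png",im[:,:,::-1])
    for n in names:
        print(n,[(np.round(d["at"],4).tolist(),round(d["score"],2)) for d in models.mark_of(n,cam)[:2]])
    return im,k
def pix(k,p):
    m=R.from_quat(np.roll(k["orientation"],-1)).as_matrix(); c=m.T@(np.array(p)-k["position"])
    return k["fx"]*c[0]/c[2]+k["cx"],k["fy"]*c[1]/c[2]+k["cy"]
E
python3 - <<'E'
from h import *
q=down(-.105)
k=vision.get_calibration("wrist"); print(k["fx"],k["position"]-telemetry.current_ee_pos())
for i,p in enumerate([(.46,-.27,.30),(.50,-.20,.34)]):
    r.move_to(p,q); look(["rig_edge","cursor_tip","rig"],save=f"rig{i}")
q=down(-.123)
for i,p in enumerate([(.46,.33,.32),(.50,.33,.36)]):
    r.move_to(p,q); look(["vise_handle","beam","beam_end","beam_tail","vise"],save=f"vise{i}")
print(telemetry.current_t(),q,telemetry.current_joints())
a=cv2.imread("pics/rig1.png");b=cv2.imread("pics/vise1.png")
cv2.imwrite("pics/m.png",cv2.resize(np.vstack([a,b]),(480,600)))
E
```

```text
311.5862683948423 [0.08028966 0.02230596 0.15363304]
rig_edge [([0.5276, -0.1892, 0.0693], 0.66)]
cursor_tip [([0.5448, -0.3436, 0.0754], 0.73)]
rig [([0.5273, -0.1906, -0.0017], 0.58)]
rig_edge []
cursor_tip [([0.5456, -0.3434, 0.0743], 0.86)]
rig [([0.5279, -0.1886, -0.0008], 0.71)]
vise_handle [([0.423, 0.3577, 0.0352], 0.98)]
beam [([0.5723, 0.3344, 0.0531], 0.85), ([0.5891, 0.4634, 0.0626], 0.5)]
beam_end []
beam_tail [([0.5884, 0.4635, 0.0606], 0.74)]
vise [([0.5729, 0.3389, 0.0002], 0.68)]
vise_handle [([0.4271, 0.3552, 0.036], 0.85), ([0.3976, 0.0862, 0.0022], 0.61)]
beam [([0.5701, 0.3325, 0.0561], 0.75)]
beam_end [([0.5589, 0.2042, 0.0639], 0.92)]
beam_tail [([0.5891, 0.4614, 0.0609], 0.89), ([0.7496, 0.1041, 0.0002], 0.2)]
vise [([0.5723, 0.3371, 0.0018], 0.78)]
6.7917 [0.         0.74922963 0.66231032 0.        ] [4.67826755e-01 2.72907816e-01 1.19896683e+00 1.12706011e-04
 1.67137334e+00 5.90322478e-01]
```

View pics/m.png

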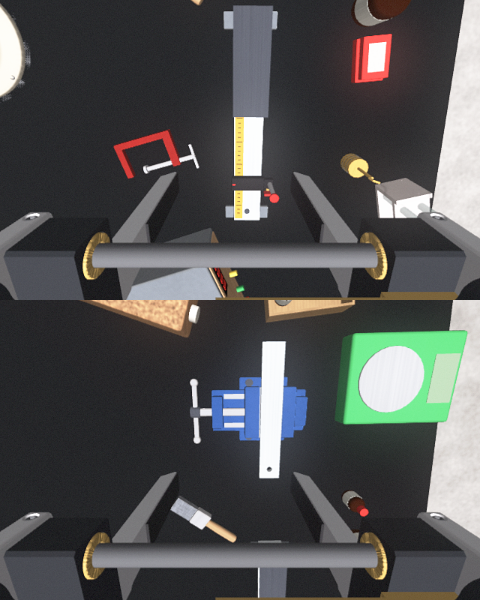

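Rig and vise lie as the networks report them. In the lower wrist view the T-bar is at (195,412) and the hole at (269,469); in the upper one the pointer is beside its cap at (273,198). Now the jaw.

```bash
python3 - <<'E'
from h import *
yaw=-.122; X=np.array([np.cos(yaw),np.sin(yaw),0]); Y=np.array([-X[1],X[0],0])
q=down(yaw)
p=np.array([.4246,.356,0])-.032*Y; p[2]=.042
gripper_to(.026,20)
r.move_to(p+[0,0,.08],q)
print(r.move_l(p,vel=.12,guard=10),telemetry.current_ee_pos(),telemetry.current_wrist_force())
gripper_to(0.0,20); print(telemetry.current_opening(),telemetry.current_ee_pos(),telemetry.current_wrist_force())
t=telemetry.current_ee_pos()
r.move_l(t-.021*X,vel=.04); print(telemetry.current_ee_pos()-t,telemetry.current_wrist_force(),telemetry.current_opening())
gripper_to(.026); 
r.move_l(telemetry.current_ee_pos()+[0,0,.15],vel=.2)
look(["vise_handle","beam"],"top")
r.move_to([.50,.33,.34],q); gripper_to(.07)
im,k=look(["vise_handle","beam","beam_end","beam_tail"],save="v2")
print(telemetry.current_t())
for n in ("beam",):
    for d in models.regions_of(n,"wrist")[:1]:
        ys,xs=np.nonzero(d["pixels"]); print(cv2.minAreaRect(np.c_[xs,ys].astype(np.float32)))
for o in (-.13,.13):
    for w in (-.02,.02): print(pix(k,np.array([.572,.3363,.068])+o*Y+w*X))
E
```

```text
False [0.42157683 0.32467598 0.04270956] [0.22599229 0.01710042 0.20328705]
0.009296695043206444 [0.41972698 0.3246195  0.04264758] [-4.65141733  1.3605817   6.3609712 ]
[-0.01772381  0.00217109  0.00010783] [ 4.98432566 -3.02253398 -4.14651542] 0.009397183994892824
vise_handle [([0.4079, 0.3586, 0.0373], 0.67)]
beam [([0.5727, 0.3377, 0.0609], 0.89)]
vise_handle [([0.4086, 0.3605, 0.037], 0.89)]
beam [([0.569, 0.3331, 0.0542], 0.77)]
beam_end [([0.5591, 0.2059, 0.0633], 0.87)]
beam_tail [([0.5715, 0.334, 0.0574], 0.74), ([0.5889, 0.4624, 0.0628], 0.64)]
14.1917
((363.5113525390625, 147.2449493408203), (32.745452880859375, 190.7894287109375), 2.544804573059082)
(np.float64(347.45994629014996), np.float64(242.9059828720032))
(np.float64(374.27255585327424), np.float64(242.9088384368942))
(np.float64(354.05301102718283), np.float64(52.894163510585514))
(np.float64(385.98773030239926), np.float64(52.88523290809161))
```

View pics/v2.png

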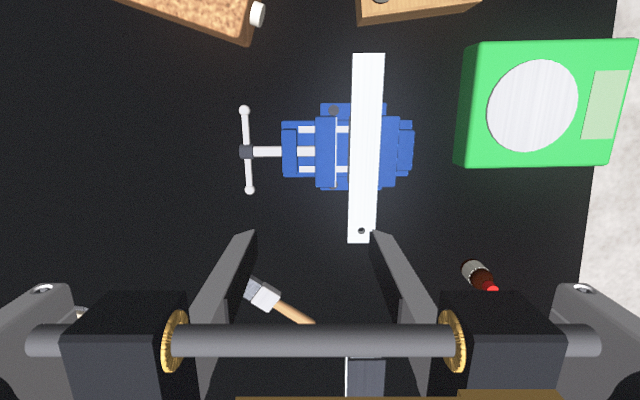

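The view matches my model: the beam's predicted corners (347–374, 243) and (354–386, 53) coincide with the picture. The jaw went back about 17.5 mm, because the arm yields about 3 mm. I'll pull it a little further, then take the beam.

```bash
python3 - <<'E'
from h import *
yaw=-.122; X=np.array([np.cos(yaw),np.sin(yaw),0]); Y=np.array([-X[1],X[0],0])
q=down(yaw)
p=np.array([.4020,.3268,.042])
gripper_to(.026,20)
r.move_to(p+[0,0,.05],q); r.move_l(p,vel=.15,guard=10)
gripper_to(0.0,20); print(telemetry.current_ee_pos())
r.move_l(p-.0058*X,vel=.03); print(telemetry.current_ee_pos(),telemetry.current_wrist_force())
gripper_to(.026)
r.move_l(telemetry.current_ee_pos()+[0,0,.11],vel=.25)
# beam: tips 1.5-2 mm above the jaw tops
b=np.array([.572,.3363,0])-.0015*X
gripper_to(.062,40)
r.move_to(b+[0,0,.13],q)
g=b+[0,0,.0610+.025]
print(r.move_l(g,vel=.1,guard=8),telemetry.current_ee_pos(),telemetry.current_wrist_force())
gripper_to(.03,45); print(telemetry.current_opening(),telemetry.current_finger_force(),telemetry.current_wrist_force(),telemetry.current_ee_pos())
r.move_l(g+[0,0,.02],vel=.06); print(telemetry.current_opening(),telemetry.current_wrist_force(),telemetry.current_torque())
print(telemetry.current_t())
look(["vise_handle","beam"],"scene",save="s2")
E
```

```text
[0.40218851 0.32732653 0.04300717]
[0.39959135 0.32771322 0.04303501] [ 4.58841585 -1.84411429  1.4044808 ]
False [0.57009634 0.33679451 0.08653971] [0.50264346 0.54741887 0.75806091]
0.03940694712226739 44.999350905418396 [ 0.88031888 -0.39480366  2.7334676 ] [0.5711855  0.33654421 0.08645815]
0.03926640756483854 [-0.1292307  -0.53242099 -2.62080753] [-0.02641472 -0.06459431  0.00784438]
21.45
vise_handle [([0.4013, 0.3611, 0.034], 0.97)]
beam [([0.571, 0.3383, 0.074], 0.72)]
```

View pics/s2.png

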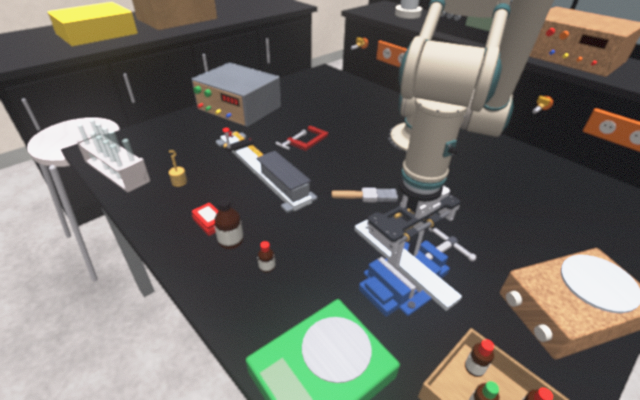

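The beam hangs level in the gripper at (410,260), clear of the jaws, with the hole end towards the rig. Next I carry it over and lay it down.

```bash
python3 - <<'E'
from h import *
yaw=-.098; X=np.array([np.cos(yaw),np.sin(yaw),0]); Y=np.array([-X[1],X[0],0])
q=down(yaw)
E=np.array([.5292,-.1892,0]); c=E+.060*Y
r.move_l(telemetry.current_ee_pos()+[0,0,.075],vel=.2)
r.move_l(c+[0,0,.17],rot=q,vel=.25)
r.move_l(c+[0,0,.112],vel=.12)
f0=telemetry.current_wrist_force()
print(r.move_l(c+[0,0,.096],vel=.025,guard=3),telemetry.current_ee_pos(),f0,telemetry.current_wrist_force())
print(telemetry.current_t())
gripper_to(.058,40)
p=telemetry.current_ee_pos()
r.move_l([p[0],p[1],.25],vel=.3)
r.move_to(E+.02*Y+[-.04,0,.30],q)
im,k=look(["beam_end","beam_tail","beam","cursor_tip","rig_edge"],save="lay")
for o in (-.130,.13):
    for w in (-.02,.02): print(pix(k,c+[0,0,.082]+o*Y+w*X))
for o in (0,.18):
    for w in (-.032,.032): print("blk",pix(k,E+[0,0,.07]+o*Y+w*X))
print(k["position"].tolist(),k["orientation"].tolist(),k["fx"],k["cx"],k["cy"])
print(telemetry.current_t())
E
```

```text
True [ 0.53514252 -0.12955038  0.10005237] [-0.01900126 -0.39117708 -3.2440987 ] [-0.19085547 -1.35036336  3.1517761 ]
25.2833
beam_end [([0.5255, -0.2597, 0.0756], 0.65)]
beam_tail [([0.5505, -0.0048, 0.0747], 0.58)]
beam [([0.5341, -0.1341, 0.0721], 0.69)]
cursor_tip [([0.5453, -0.3426, 0.0735], 0.94), ([0.3019, -0.2684, -0.0043], 0.18)]
rig_edge []
(np.float64(329.99833983228734), np.float64(241.85062386170256))
(np.float64(360.95931843016524), np.float64(241.87777075764552))
(np.float64(333.67876582002623), np.float64(15.793863200727486))
(np.float64(371.6157199283126), np.float64(15.719435206658176))
blk (np.float64(320.87596224879763), np.float64(187.09578421167217))
blk (np.float64(371.4725944159321), np.float64(187.10535854048064))
blk (np.float64(321.9547666378041), np.float64(28.984014201033574))
blk (np.float64(380.1135216209621), np.float64(28.879530916767806))
[0.49850923879965164, -0.0851067895486944, 0.4516062496962431] [0.14358026466009066, 0.9884036838419041, -0.048598611631922244, -0.009002239462547986] 311.5862683948423 312.75812437417216 196.7454087728315
27.15
```

View pics/lay.png

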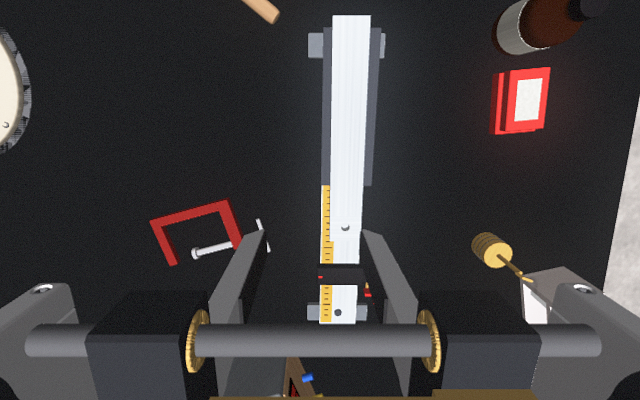

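Beam laid as modelled: tail edge (333–371, 15), drilled end (330–359, 241), hole at (345,228), and the block edges fit. One more view, from above the pointer, to measure the remaining slide.

```bash
python3 - <<'E'
from h import *
yaw=-.098; X=np.array([np.cos(yaw),np.sin(yaw),0]); Y=np.array([-X[1],X[0],0])
q=down(yaw); E=np.array([.5292,-.1892,0])
r.move_to(E-.20*Y-.01*X+[0,0,.24],q)
im,k=look(["beam_end","cursor_tip"],save="ptr")
print(k["position"].tolist(),telemetry.current_t())
print("end",pix(k,E-.070*Y+[0,0,.082]),"tip pred",[pix(k,[.5449,-.3436,z]) for z in (.066,.076,.086)])
u,v=pix(k,[.5449,-.3436,.076]); u0,v0=int(u)-80,max(int(v)-90,0)
print(u0,v0); cv2.imwrite("pics/ptrc.png",cv2.resize(im[v0:v0+140,u0:u0+160,::-1],None,fx=4,fy=4,interpolation=cv2.INTER_CUBIC))
import pickle; pickle.dump((im,k),open("ptr.pkl","wb"))
E
```

```text
beam_end [([0.5212, -0.2636, 0.0781], 0.78)]
cursor_tip [([0.5403, -0.3437, 0.0736], 0.62)]
[0.5073714957141966, -0.3017356200769849, 0.3945338470061727] 28.2
end (np.float64(324.33018479401744), np.float64(53.59470882276497)) tip pred [(np.float64(352.253346522072), np.float64(141.60314332855086)), (np.float64(353.454013229215), np.float64(142.75446630884693)), (np.float64(354.72974082209026), np.float64(143.97776540220656))]
273 52
```

View pics/ptrc.png

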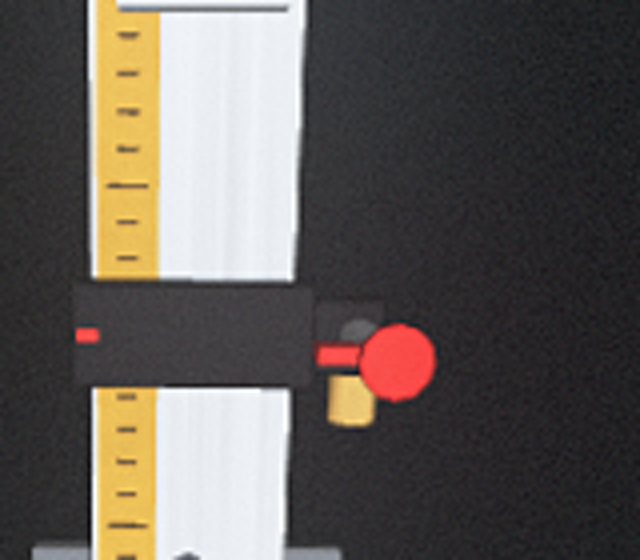

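The crop shows the blade's inner end at (317,356), which is pixel (352.2,140.5), and the beam's drilled end at row ≈53.3, exactly where modelled. I'll intersect those rays for the travel, then regrip near the tail and slide.

```bash
cat >> h.py <<'E'
def onplane(k,u,v,z):
    d=R.from_quat(np.roll(k["orientation"],-1)).apply([(u-k["cx"])/k["fx"],(v-k["cy"])/k["fy"],1]); c=np.array(k["position"])
    return c+d*(z-c[2])/d[2]
YAW=-.098; X=np.array([np.cos(YAW),np.sin(YAW),0]); Y=np.array([-X[1],X[0],0]); E=np.array([.5292,-.1892,0])
E
python3 - <<'E'
from h import *
import pickle
im,k=pickle.load(open("ptr.pkl","rb"))
a=im[125:155,350:360].astype(int); m=(a[:,:,0]>150)&(a[:,:,1]<110)
ys,xs=np.nonzero(m[:,1:8]); v=ys.mean()+125; print("blade row",v,ys.min()+125,ys.max()+125)
t=onplane(k,352.2,v,.076); g=im[48:60,310:340].astype(float).mean((1,2)); print(np.round(g))
e=onplane(k,324,53.0,.082)
print("tip rig",(t-E)@X,(t-E)@Y,"end rig",(e-E)@X,(e-E)@Y)
kl=dict(position=[0.49850923879965164,-0.0851067895486944,0.4516062496962431],orientation=[0.14358026466009066,0.9884036838419041,-0.048598611631922244,-0.009002239462547986],fx=k["fx"],fy=k["fy"],cx=k["cx"],cy=k["cy"])
l=cv2.imread("pics/lay.png")[:,:,::-1].astype(int)[275:305,355:380]
ys,xs=np.nonzero((l[:,:,0]>150)&(l[:,:,1]<110)); print("lay reds",[(int(y)+275,int(x[0])+355,int(x[-1])+355) for y in np.unique(ys) for x in [xs[ys==y]]])
print("lay tip pred",pix(kl,t),pix(kl,[.5449,-.3436,.076]))
# regrip near the tail (no slide yet)
q=down(YAW); p=E+.147*Y
gripper_to(.060,35)
r.move_to(p+[0,0,.16],q)
print(r.move_l(p+[0,0,.0968],vel=.1,guard=6),telemetry.current_ee_pos())
gripper_to(.03,40); print(telemetry.current_opening(),telemetry.current_ee_pos(),telemetry.current_wrist_force(),telemetry.current_t())
E
```

```text
blade row 140.56521739130434 139 142
[240. 239. 241. 241. 244. 181. 117. 228. 236. 234. 234. 234.]
tip rig 0.02937711521860786 -0.14992503139426708 end rig -0.000309712903018653 -0.06949825454434727
lay reds [(293, 365, 366), (294, 365, 370), (295, 365, 371), (296, 365, 370)]
lay tip pred (np.float64(364.6173107258776), np.float64(293.04049630646335)) (np.float64(365.52166779334766), np.float64(294.42308864107906))
True [ 0.54239982 -0.04345811  0.09535342]
0.03914355194739601 [ 0.543402   -0.04336907  0.09524284] [ 2.83897612 -1.08129705  6.40918448] 30.9167
```

```bash
python3 - <<'E'
from h import *
p0=telemetry.current_ee_pos(); D=.0808
q=p0.copy(); q[2]=.0966
r.move_l(q-.070*Y,vel=.05)
p=telemetry.current_ee_pos(); print("moved",-(p-p0)@Y,(p-p0)@X,p[2],telemetry.current_wrist_force(),telemetry.current_opening())
c=q-.070*Y
for i in range(2):
    p=telemetry.current_ee_pos(); c=c-(D+(p-p0)@Y)*Y; r.move_l(c,vel=.03); r.hold(.15)
    p=telemetry.current_ee_pos(); print("moved",-(p-p0)@Y,(p-p0)@X,p[2],telemetry.current_wrist_force(),telemetry.current_opening())
print(telemetry.current_t())
ims=[]
for cam in ("scene","top"):
    im,k=look(["beam_end","cursor_tip","beam_tail","beam","rig"],cam); u,v=map(int,pix(k,[.53,-.30,.076]))
    ims.append(cv2.resize(im[v-45:v+45,u-60:u+60,::-1],None,fx=5,fy=5,interpolation=cv2.INTER_CUBIC)); print(u-60,v-45)
    print("tip pred",pix(k,E+.0294*X-.15*Y+[0,0,.076]),"end pred",[pix(k,E+w*X-.15*Y+[0,0,.082]) for w in(-.02,.02)])
ims=[cv2.resize(i,(400,300)) for i in ims]
cv2.imwrite("pics/fin.png",cv2.resize(np.hstack(ims),(800,300)))
im,k=look(["beam","cursor_tip"],"wrist",save="finw")
print(telemetry.current_t(),telemetry.current_wrist_force())
E
```

```text
moved 0.0703139730046057 -0.0003823438205902789 0.09632276276037337 [-1.34620145  0.05872172 -1.94767347] 0.03951363600936483
moved 0.08054234014880407 -1.2136542666475074e-05 0.09657222767382949 [ 0.54842812  0.2889758  -3.47715928] 0.03942982792541493
moved 0.0806018648011516 -6.706444456524488e-05 0.09658697283083534 [ 0.06577124  0.33651535 -3.01853655] 0.039633122393014024
33.525
beam_end [([0.5117, -0.3357, 0.0732], 0.56)]
cursor_tip [([0.5447, -0.3438, 0.0757], 0.64)]
beam_tail [([0.5417, -0.0827, 0.0847], 0.61)]
beam [([0.5256, -0.2062, 0.0694], 0.86)]
rig [([0.5334, -0.1874, 0.002], 0.73)]
182 92
tip pred (np.float64(231.35917830357113), np.float64(133.60838536287585)) end pred [(np.float64(245.25432515854868), np.float64(127.3540537265638)), (np.float64(233.84645648696798), np.float64(131.0160917722205))]
beam_end [([0.5138, -0.3382, 0.0712], 0.63)]
cursor_tip [([0.5441, -0.3405, 0.0751], 0.49), ([0.5284, -0.1925, 0.0724], 0.4)]
beam_tail [([0.5379, -0.0795, 0.0768], 0.61)]
beam [([0.5265, -0.209, 0.0721], 0.94)]
rig [([0.5296, -0.19, 0.0006], 0.66), ([0.5279, -0.1943, 0.0709], 0.58)]
411 146
tip pred (np.float64(488.43863502875473), np.float64(185.6763038210734)) end pred [(np.float64(488.104140808321), np.float64(205.88881291507218)), (np.float64(489.07918555433736), np.float64(189.3494436258774))]
beam [([0.5282, -0.2117, 0.0711], 0.61)]
cursor_tip []
34.275 [ 0.26526871 -0.24306475 -2.73170909]
```

View pics/fin.png

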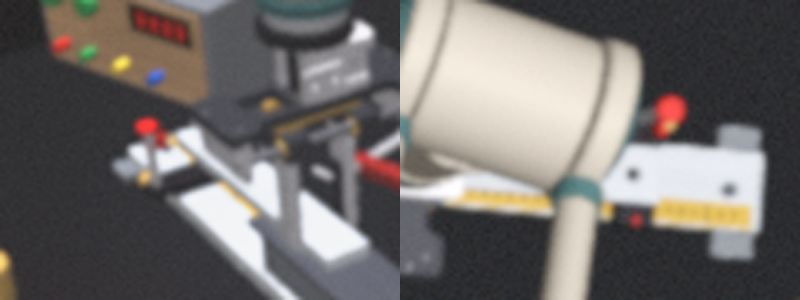

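View pics/finw.png

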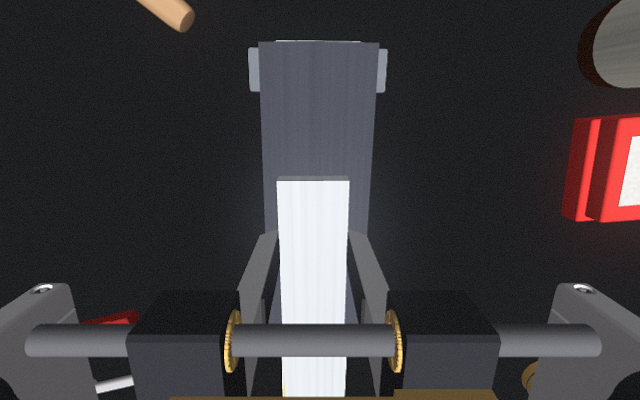

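The force reading (−3 N) and the TCP height (+1.3 mm) show the beam was lifted slightly during the slide. I'll press it down, draw it back 35 mm, slide it out again in contact, and check the tail position in the wrist view. In that view the tail edge is near (313,180) and the block's far edge is at row 42.

```bash
python3 - <<'E'
from h import *
T=telemetry
s=T.current_ee_pos()
def st(n): p=T.current_ee_pos(); print(n,"out",round(-(p-s)@Y,5),round((p-s)@X,5),round(p[2],5),np.round(T.current_wrist_force(),1),round(T.current_opening(),4),T.current_t())
c=s.copy(); c[2]=.0938
print(r.move_l(c,vel=.02,guard=8)); st("down")
c[2]=T.current_ee_pos()[2]-.0012
r.move_l(c+.035*Y,vel=.06); st("back")
r.move_l(c-.0*Y,vel=.05); r.hold(.1); st("out")
d=c+((T.current_ee_pos()-s)@Y)*-Y
r.move_l(d,vel=.02); r.hold(.1); st("fix")
im,k=look([],save="finw2")
col=im[150:210,295:335].mean((1,2)); g=np.abs(np.diff(col)); print(np.round(col[20:36]),150+20)
for row in (175,177,179,181,183):
    print(row,"top",round((onplane(k,313,row,.082)-E)@Y,4),"bot",round((onplane(k,313,row,.070)-E)@Y,4))
print("blk far",pix(k,E+.18*Y+[0,0,.07])); c2=im[20:60,280:360].mean((1,2)); print(np.round(c2[10:32]))
E
```

```text
True
down out -0.00012 0.00014 0.09538 [-0.6  0.8  3.4] 0.0392 34.4833
back out -0.03415 0.00157 0.09535 [ 0.4 -4.2  5.3] 0.0397 35.2
out out -0.00324 0.00085 0.09535 [0.8 5.6 9.2] 0.0396 36.15
fix out -0.00031 0.00083 0.09539 [-1.   7.3  9.3] 0.0397 36.5583
[100. 100. 100. 100. 100. 109. 119. 121. 119. 111. 239. 245. 243. 243.
 242. 242.] 170
175 top 0.1129 bot 0.1103
177 top 0.1118 bot 0.1091
179 top 0.1106 bot 0.1079
181 top 0.1095 bot 0.1067
183 top 0.1084 bot 0.1054
blk far (np.float64(313.15870512617715), np.float64(45.178932201821766))
[ 35.  34.  34.  34.  34.  35.  35.  35.  35.  34.  33.  41. 102.  97.
  91.  91.  91.  92.  91.  91.  91.  91.]
```

The tail's top edge (row 179.5) and bottom edge (row 174.8) both give 110.3 mm on the block. That puts the drilled end at −149.7 mm against the pointer at −149.9 mm, level and held down with about 9 N.

```bash
python3 -c "
from plant import r
print(r.sign_off())"
```

```text
the job is handed in; nothing more can be done
None
```

I slid the jaw back about 2 cm, moved the beam onto the block and slid it out until its drilled end was within about 1 mm of the pointer by my measurements, and handed in at about 37 s with the gripper still holding the tail down. My first slide lifted the beam about 1 mm, so I pressed it down, drew it back 35 mm and slid it out again in contact.

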